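# Seat the casing nest and hover the lap guide flange over its screw holes

## Task

Set the aluminium casing nest gently and fully home on the two dowels of the lapping fixture's base and let go of it; either way round will do. Then pick up the lap guide flange and hold it level about 1 cm clear above the nest, lined up with it so that each of its four screw holes is right over a tapped hole, without letting it touch the nest, because I want to slip the gasket in between and start the screws. Finish while still holding it there, dead still, and leave the other parts on the bench where they are.

Things in the scene. Friction and masses are not known exactly. Their poses are not given: they have to be found in the camera images.
- base: lapping fixture base, bolted down: dark green cast-iron bed 180 (x) x 120 (y) x 16 mm with a bright steel pad 114 x 58 mm on its middle, pad top 22 mm above the bench. Two upright black 10 mm dowels at x = +-31 mm, y = 0 rise 16 mm above the pad, the upper 7 mm tapering to a 5 mm tip. Bolt heads 7 mm high at x +-76, y +-46 mm. Origin: centre of the underside, on the bench; z up
- seat (a point): centre of the top of the base's steel pad, 22 mm above the bench; axes as the base's: x along the line through the two dowels, z up
- nest: casing nest: aluminium block 110 (x) x 54 (y) x 40 mm high, about 0.55 kg, upright on the bench; a brass ring of 26 mm (valve casing) in its top. 12 mm dowel holes right through it at x = +-31 mm, y = 0; four 6 mm tapped holes in its corners. Same after half a turn. Can be gripped across its 54 mm width. Origin: centre of its underside; x along its length, z up
- flange: lap guide flange, the nest's cover plate: dark blued-steel plate 110 (x) x 54 (y) x 7 mm with four 9 mm screw holes in its corners and a bright square boss in its middle, 30 (x) x 28 (y) mm, top 37 mm above the underside; about 0.42 kg, balanced, lying plate-down on the bench. Same after half a turn. Boss can be gripped across its 28 mm. Origin: centre of the underside; x along its length, z up
- leadpipe_mid (a point): middle of the brass leadpipe stub: a lying tube 70 mm long, 16 mm over its ferrules; bystander
- lap_rod_mid (a point): a point on the axis of the chromed steel lap rod, which lies on the bench: 17 mm thick and 125 mm long (from 40 mm behind this point to 85 mm ahead of it along its x), with a thinner 10 mm shank 45 mm long behind; bystander
- button: rosewood valve button, a dark red-brown disc 19 mm across and 8 mm high with a thin brass stem up to 16 mm; origin under its centre; bystander
- cap: pewter-gray cast bottom cap, 24 mm across and 15 mm high; origin under its centre; bystander
- nest_tap0 (a point): mouth of the nest's tapped screw hole at its +x +y corner: (46, 18) mm from the nest's centre in its x and y, on its top face, 40 mm above its underside
- nest_tap1 (a point): mouth of the nest's tapped screw hole at its -x +y corner: (-46, 18) mm from the nest's centre in its x and y, on its top face, 40 mm above its underside
- nest_tap2 (a point): mouth of the nest's tapped screw hole at its -x -y corner: (-46, -18) mm from the nest's centre in its x and y, on its top face, 40 mm above its underside
- nest_tap3 (a point): mouth of the nest's tapped screw hole at its +x -y corner: (46, -18) mm from the nest's centre in its x and y, on its top face, 40 mm above its underside
- flange_hole0 (a point): lower mouth of the flange's screw hole at its +x +y corner: (46, 18) mm from the flange's centre in its x and y, on its underside
- flange_hole1 (a point): lower mouth of the flange's screw hole at its -x +y corner: (-46, 18) mm from the flange's centre in its x and y, on its underside
- flange_hole2 (a point): lower mouth of the flange's screw hole at its -x -y corner: (-46, -18) mm from the flange's centre in its x and y, on its underside
- flange_hole3 (a point): lower mouth of the flange's screw hole at its +x -y corner: (46, -18) mm from the flange's centre in its x and y, on its underside
Things that resemble listed ones, but are neither listed nor needed, are in the scene too. Of the things that look like the base, take the one that is nearest to the robot's base at the start. There is more than one size of the flange; the one meant has the size given above.

How it is judged:
By the outcome, as a careful person would: the job done as asked, in the order asked, and still so for the second after the job is handed in, while the arm keeps its last pose, push and grip.
It also fails if it takes over 64 s, if anything falls off the work surface, if the arm or the gripper's body presses on something with over 40 N, if the wrist force passes 120 N, or if a joint passes its speed limit or range.

## Robot

A 7-joint arm with a two-finger parallel gripper is mounted at the origin on the work surface. World frame = base frame: x ahead of the robot, y to its left, z up, the work surface at z = 0. Lengths are in m, angles in rad, forces in N, time in s.
With the tool pointing down it reaches from about 0.4 to 0.85 m from the base axis. Payload 10.4 kg.
Tool frame: the origin (TCP) lies midway between the tips of the shut fingers; the grasp point (between the pads) lies 19 mm behind it (manip.tcp_to_grasp is the distance from the TCP to the grasp point, in m); z points along the fingers, y is the line along which they close (so a half turn about z gives the same grasp; the last joint's range is limited). The gripper opens to 85 mm and grips with 20 to 120 N. Pads are 22 mm wide; open, the fingers measure 114 mm over their backs; the gripper's body (76 mm by 85 mm) begins 54 mm behind the grasp point. The pads swing forward as they close: fully open they stand 13 mm farther back than shut.
Start: joints at [1.199, 0.332, -0.065, 1.46, 0.022, 1.35, -0.088], TCP at [0.214, -0.587, 0.231] pointing down, gripper open.
Joint ranges: [-2.6, 2.6], [-0.5, 2.12], [-1.47, 1.34], [0.16, 2.42], [-1.27, 4.41], [0.06, 2.06], [-2.6, 2.6]. Speed limits (rad/s): [2.22, 2.22, 2.79, 2.79, 3.14, 3.14, 3.14].

## Interface

Orientations are given as a unit quaternion [x, y, z, w].
In Python, from workcell import manip gives the robot as it stands.
- The arm moves only by the shell command python3 -m jog 'ROWS' [FORCE]. ROWS is a JSON object of lists of equal length, an entry for each row: "offset": the shift along the world's x, y, z in m, a list of three; "yaw": the turn about the world's z in degrees; "jaw": the closure, from 0 (fully open) to 1 (shut). A call has 1 to 20 rows; each row shifts and turns the commanded pose from where the row before left it; what a row does not reach is not made up. A row lasts 1/12 s, in which the tool goes at most 41.7 mm and 7.16 degrees, less where a joint would pass 70% of its speed; a pose out of reach is approached as far as the arm can. A call is refused whole if a number of a shift passes 0.0417 or a number of a turn 7.16, either way. A call with a gripper value outside its range is refused whole. The fingers move at their own pace and stop on an object; FORCE is the grip in N (left out, the last holds). Time passes only in rows, so rows that do not move let the fingers close. It gives the time, the measured TCP pose, the force, the opening and the grip force at its end, in the units of the state.
- manip.get_obs(): the state, without advancing time (a new reading comes with each control period).
- manip.camera(name): name is "side" or "top" or "wrist"; returns a dict with "frame" (420x560x3 uint8, red, green, blue), "camera_matrix" (3x3 intrinsics, pixels), "distortion" ([k1, k2, p1, p2, k3] as OpenCV has them; the pictures are not rectified), "eye" and "attitude" of the camera in the world; the wrist camera has in their place "hand_eye" (4x4, takes a point from camera to tool coordinates, whose origin is the TCP and whose axes are the flange's). Camera axes: x right, y up, looking along -z (the intrinsics and any distortion apply to the point x, -y, -z); pixel columns grow to the right and rows downward; lengths in m; the calibration is good to about 2 mm. A picture is of the moment at which its call begins: read the wrist's pose just before it. There is no depth.
- manip.hand_in(): hands the job in; it is judged then, once.
Trained networks look in a picture, given as the dict that the camera call returned (one of the last four; its "shot" number tells which), for a name from the list of things; names that differ only in an ending like _2 or _b are one class to them, and where a whole thing is asked for, a point or a joint stands for the part that bears it (a point fixed in the world has none). Each returns a list of dicts, best first, with "score" (0 to 1); they miss things now and then, are a little off and sometimes report something else, mostly with a low value. They report only what shows in the picture. A call takes as long as a camera call. They do not tell look-alikes from the thing itself.
- manip.masks_of(picture, name): "region" (420x560 bool, what is visible of it).
- manip.tip_of(picture, name): "at" ([x, y, z] in m, in world coordinates, good to about 4 mm: a listed point, or the origin of a listed thing).
The state is a dict: "clock": time; "joint_pos": joint angles; "joint_velocities": joint speeds; "tau": joint torques, N m; "position": TCP position; "ee_rot": TCP orientation; "ft_force": force on the tool from outside, world axes, zero at the start; "torque": the same for the moment, N m; "grip_width": opening from 0.0 (shut) to 1.0 (fully open); "grasp_force": force on a finger pad.
Only numpy, scipy, OpenCV 4.12 (cv2) and the standard library are available. Lean on these libraries where they do the work, as an engineer would, in place of code of your own. Each camera call takes 0.05 s, during which the arm holds its last target. There are 200 camera calls.

## Working session

There is one attempt and no reset: what is moved stays moved. The work goes in short steps, Python scripts to look and compute and a shell command to move; the robot and the scene stay as the last step left them, time stands still between calls to the robot, and variables do not carry over. Pictures are saved under pics/ and viewed, at most 10 in all, crops included, and the job is handed in when it is done.

```bash
ls; mkdir -p pics; cat > h.py <<'E'
import numpy as np, cv2
from scipy.spatial.transform import Rotation as R
from workcell import manip
def save(p,n): cv2.imwrite('pics/'+n,cv2.cvtColor(p['frame'],cv2.COLOR_RGB2BGR))
def pose(p,obs=None):
    if 'hand_eye' in p:
        T=np.eye(4);T[:3,:3]=R.from_quat(obs['ee_rot']).as_matrix();T[:3,3]=obs['position']
        return T@np.array(p['hand_eye'])
    T=np.eye(4);a=np.array(p['attitude']);T[:3,:3]=a if a.shape==(3,3) else R.from_quat(a).as_matrix();T[:3,3]=p['eye'];return T
def ray(p,uv,z,T):
    q=cv2.undistortPoints(np.array(uv,float).reshape(-1,1,2),np.array(p['camera_matrix']),np.array(p['distortion'])).reshape(-1,2)
    d=np.c_[q[:,0],-q[:,1],-np.ones(len(q))]@T[:3,:3].T
    return T[:3,3]+d*((z-T[2,3])/d[:,2])[:,None]
def proj(p,X,T):
    c=(np.atleast_2d(X)-T[:3,3])@T[:3,:3]; c=c*[1,-1,-1]
    return cv2.projectPoints(c,np.zeros(3),np.zeros(3),np.array(p['camera_matrix']),np.array(p['distortion']))[0].reshape(-1,2)
E
python3 - <<'E'
from h import *
np.set_printoptions(precision=3,suppress=True)
o=manip.get_obs();print(o['position'],o['ee_rot'],o['clock'],o['grip_width'],manip.tcp_to_grasp)
ps={}
for n in('top','side'):
    p=manip.camera(n);ps[n]=p;save(p,n+'0.png');print(n,p['eye'],p['attitude'])
    for k in('base','nest','flange','leadpipe_mid','lap_rod_mid','button','cap','nest_tap0','flange_hole0'):
        print(k,[(round(r['score'],2),np.round(r['at'],3).tolist()) for r in manip.tip_of(p,k)][:5])
        if k in('base','nest','flange'):
            for m in manip.masks_of(p,k):
                c=np.argwhere(m['region']); print('   mask',round(m['score'],2),len(c),c.mean(0)[::-1].round())
cv2.imwrite('pics/both.png',cv2.cvtColor(ps['top']['frame'],cv2.COLOR_RGB2BGR))
E
```

```text
pics
[ 0.213 -0.587  0.231] [ 0.985  0.174 -0.    -0.001] 0.0 0.9999587753818445 0.0187
top [0.402 0.092 1.411] [ 0.039 -0.045 -0.7    0.712]
base [(0.84, [0.469, 0.51, 0.004]), (0.56, [0.562, 0.045, -0.003])]
   mask 0.88 2482 [136. 249.]
   mask 0.64 2303 [293. 222.]
nest [(0.74, [0.493, -0.317, -0.001]), (0.47, [0.529, 0.31, 0.004])]
   mask 0.93 785 [412. 249.]
flange [(0.87, [0.496, 0.271, 0.002]), (0.6, [0.441, -0.328, 0.04]), (0.54, [0.642, 0.251, -0.002])]
   mask 0.91 360 [224. 194.]
   mask 0.58 556 [217. 242.]
leadpipe_mid [(0.67, [0.744, 0.189, 0.006]), (0.64, [0.471, 0.232, 0.002]), (0.57, [0.503, 0.264, 0.004])]
lap_rod_mid [(0.8, [0.738, -0.093, 0.009]), (0.7, [0.387, 0.083, -0.003])]
button [(0.54, [0.389, 0.081, -0.002])]
cap [(0.41, [0.386, -0.105, -0.002]), (0.37, [0.453, 0.264, 0.002])]
nest_tap0 [(0.86, [0.463, -0.353, 0.039]), (0.81, [0.534, -0.294, 0.042]), (0.65, [0.442, -0.327, 0.039]), (0.61, [0.512, -0.266, 0.043])]
flange_hole0 [(0.9, [0.469, 0.235, -0.002]), (0.85, [0.638, 0.217, -0.001]), (0.79, [0.55, 0.273, 0.002]), (0.79, [0.626, 0.284, -0.001]), (0.6
[... 275 characters left out ...]
6.]
flange [(0.82, [0.647, 0.25, 0.004]), (0.72, [0.498, 0.269, -0.001])]
   mask 0.97 557 [212. 250.]
   mask 0.87 1152 [246. 292.]
leadpipe_mid [(0.69, [0.747, 0.191, 0.006]), (0.32, [0.467, 0.231, 0.004])]
lap_rod_mid [(0.71, [0.737, -0.093, 0.008]), (0.24, [0.382, -0.108, -0.001])]
button [(0.46, [0.563, 0.039, 0.02]), (0.41, [0.388, 0.079, -0.004])]
cap [(0.47, [0.386, -0.107, -0.003])]
nest_tap0 [(0.8, [0.537, -0.294, 0.038]), (0.71, [0.466, -0.353, 0.038]), (0.68, [0.511, -0.27, 0.042]), (0.42, [0.493, -0.309, -0.001])]
flange_hole0 [(0.87, [0.532, 0.308, 0.002]), (0.86, [0.547, 0.277, 0.003]), (0.77, [0.662, 0.214, -0.001]), (0.74, [0.465, 0.233, 0.002]), (0.74, [0.626, 0.284, 0.0])]
```

View pics/top0.png

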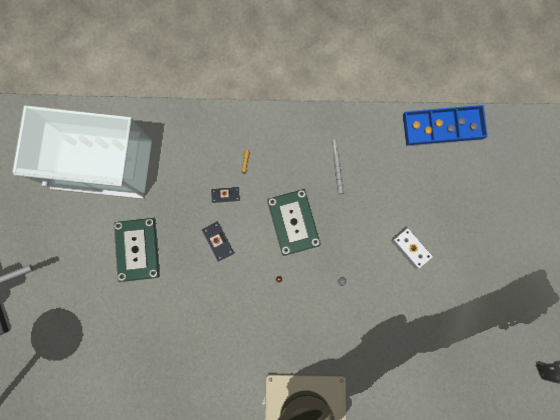

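View pics/side0.png

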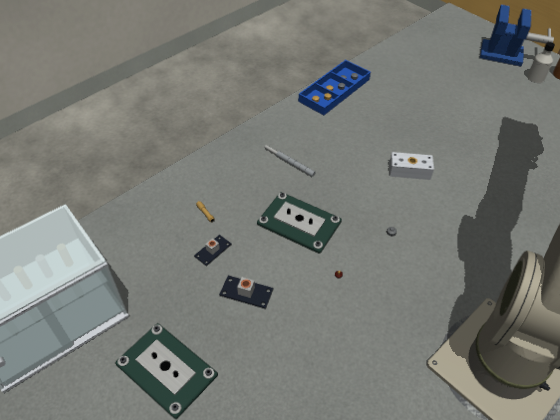

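Candidates in the top picture:
- **Nest:** the white block at (412,249) is the only one. The blue bin at (445,125) is not a match.
- **Base:** (293,222) is 0.56 m from the robot and (136,249) is 0.69 m, so I take (293,222).
- **Flange:** (217,241) has a hole pitch of about 90x33 mm and (225,195) about 68 mm long, so I take (217,241), whose size matches 92x36.

One crop to check, and a look at how the masks and edges give yaw.

```bash
python3 - <<'E'
from h import *
p=manip.camera('top');f=p['frame'];T=pose(p)
a=cv2.resize(f[170:270,180:330],(600,400),interpolation=cv2.INTER_CUBIC)
b=cv2.resize(f[215:275,390:440],(200,240),interpolation=cv2.INTER_CUBIC)
o=np.zeros((400,800,3),np.uint8);o[:,:600]=a;o[:240,600:]=b
cv2.imwrite('pics/crop.png',o[:,:,::-1])
for n,z in(('flange',0.004),('base',0.016),('nest',0.04)):
    for m in manip.masks_of(p,n):
        c=np.argwhere(m['region'])[:,::-1].astype(float)
        w=ray(p,c,z,T)[:,:2].astype(np.float32);r=cv2.minAreaRect(w);print(n,r)
E
```

```text
flange ((0.5016807317733765, 0.26951536536216736), (0.10888933390378952, 0.05343427509069443), 27.61963653564453)
flange ((0.6438996195793152, 0.2511330246925354), (0.042492978274822235, 0.0839051604270935), 5.8670268058776855)
base ((0.4711780250072479, 0.5075953602790833), (0.1811043620109558, 0.12267638742923737), 6.90767765045166)
base ((0.5623289942741394, 0.042263463139534), (0.18224351108074188, 0.122348353266716), 16.020383834838867)
nest ((0.4868564307689667, -0.3088722825050354), (0.11163166165351868, 0.0628294050693512), 42.79435348510742)
```

View pics/crop.png

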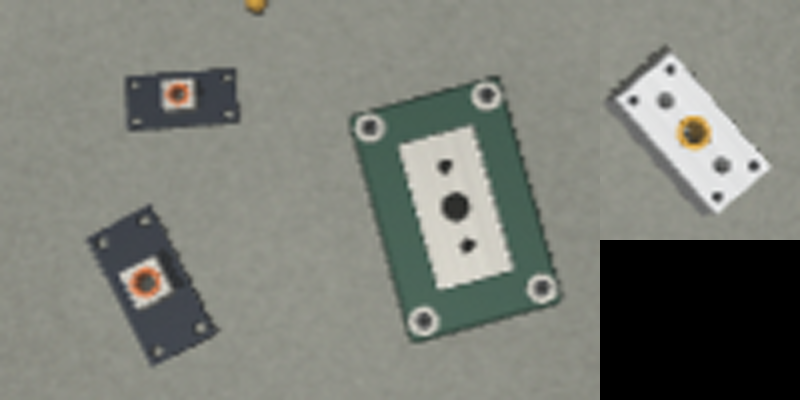

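```bash
python3 -m jog '{"offset":[[0.028,0.0275,0],[0.028,0.0275,0],[0.028,0.0275,0],[0.028,0.0275,0],[0.028,0.0275,0],[0.028,0.0275,0],[0.028,0.0275,0],[0.028,0.0275,0],[0.014,0.0275,0],[0.014,0.0275,0],[0,0,0],[0,0,0],[0,0,0]],"yaw":[2,2,2,2,2,2,2,2,2,2,0,0,0],"jaw":[0,0,0,0,0,0,0,0,0,0,0,0,0]}'
```

```text
clock: 2.58
position: [0.4653, -0.313, 0.2314]
ee_rot: [0.94, 0.342, -0.0, 0.0]
ft_force: [-0.2, -1.2, -0.0]
grip_width: 0.996
grasp_force: 0.0
```

The crop shows the large flange at lower left (109x53 mm), the small one above it (84x42), the near base with its pad and dowels, and the single nest, so the choices hold. Next, the wrist view over the nest.

```bash
cat >> h.py <<'E'
def fit(pts,model):
    """rigid 2D fit of model xy (half-turn symmetric) to unordered measured points; nearest matching"""
    return None
def look(name,pts,n='wrist'):
    o=manip.get_obs();p=manip.camera(n);T=pose(p,o);save(p,name)
    for k in pts:
        for r in manip.tip_of(p,k):
            print(k,round(r['score'],2),np.round(r['at'],4),proj(p,r['at'],T)[0].round(0))
    return o,p,T
E
python3 - <<'E'
from h import *
np.set_printoptions(precision=4,suppress=True)
o,p,T=look('w1.png',['nest','nest_tap0'])
print(np.array(p['hand_eye']),p['camera_matrix'],p['distortion'])
for m in manip.masks_of(p,'nest'):
    c=np.argwhere(m['region'])[:,::-1].astype(float);print(len(c),cv2.minAreaRect(ray(p,c,.04,T)[:,:2].astype(np.float32)))
E
```

```text
nest_tap0 0.84 [ 0.4619 -0.35    0.0409] [302. 208.]
nest_tap0 0.63 [ 0.5068 -0.2678  0.0383] [270. 125.]
nest_tap0 0.57 [ 0.5315 -0.2947  0.0347] [306. 123.]
nest_tap0 0.56 [ 0.4422 -0.3263  0.0414] [274. 208.]
[[ 0.0003  0.9602  0.2793  0.0716]
 [ 1.     -0.0002 -0.0003  0.0016]
 [-0.0002  0.2793 -0.9602 -0.1428]
 [ 0.      0.      0.      1.    ]] [[318.7242   0.     279.5594]
 [  0.     318.7242 207.2027]
 [  0.       0.       1.    ]] [0.0259 0.     0.     0.     0.    ]
5377 ((0.48965132236480713, -0.3118648827075958), (0.11257247626781464, 0.05545751750469208), 40.0339469909668)
```

View pics/w1.png

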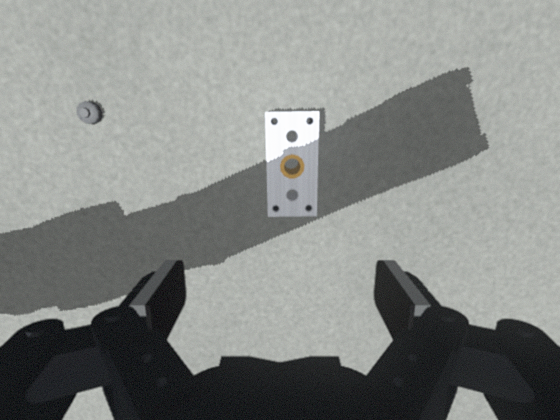

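Nest lies at centre (292,166), with dowel holes at (292,136) and (292,195) and taps at about (274,122), (310,121), (276,208) and (308,208). I'll centroid the holes for sub-pixel accuracy.

```bash
cat >> h.py <<'E'
def dark(p,uv,r=7,sign=1):
    g=cv2.cvtColor(p['frame'],cv2.COLOR_RGB2GRAY).astype(float)*sign; uv=np.array(uv,float)
    for _ in range(4):
        u,v=np.round(uv).astype(int);w=g[v-r:v+r+1,u-r:u+r+1]
        b=np.median(w);q=np.clip(b-w-0.35*(b-w.min()),0,None)
        yy,xx=np.mgrid[-r:r+1,-r:r+1];q[xx**2+yy**2>r*r]=0
        uv=np.array([u+(q*xx).sum()/q.sum(),v+(q*yy).sum()/q.sum()])
    return uv
def rigid(model,W):
    """fit W ~ c + R(th) model ; returns c, th(deg), residuals"""
    m=np.array(model,float);W=np.array(W)[:,:2];mm=m-m.mean(0);ww=W-W.mean(0)
    th=np.arctan2((mm[:,0]*ww[:,1]-mm[:,1]*ww[:,0]).sum(),(mm*ww).sum());Q=np.array([[np.cos(th),-np.sin(th)],[np.sin(th),np.cos(th)]])
    c=W.mean(0)-Q@m.mean(0);return c,np.degrees(th),W-(c+m@Q.T)
def toolxy(o,c):
    return R.from_quat(o['ee_rot']).inv().apply(np.r_[c-np.array(o['position'])[:2],0])[:2]
TAP=[(.046,.018),(.046,-.018),(-.046,.018),(-.046,-.018)]; DOW=[(.031,0),(-.031,0)]
E
python3 - <<'E'
from h import *
np.set_printoptions(precision=4,suppress=True)
o=manip.get_obs();p=manip.camera('wrist');T=pose(p,o)
uv=[dark(p,q,4) for q in[(274,122),(310,121),(276,208),(308,208)]]+[dark(p,(292,136),8),dark(p,(292,195),8)]
print(np.array(uv));W=ray(p,uv,.04,T)
for mdl,w in((TAP,W[:4]),(DOW,W[4:])):
    c,th,e=rigid(mdl,w);print(c,th,toolxy(o,c),np.degrees(R.from_quat(o['ee_rot']).as_euler('ZYX')[0]));print(e*1000)
E
```

```text
[[273.4714 120.4371]
 [309.5234 119.8868]
 [275.228  207.5186]
 [308.16   207.1026]
 [291.25   135.3215]
 [291.7139 194.1354]]
[ 0.4896 -0.3116] 40.63070045056425 [0.0201 0.0143] 39.862628840503184
[[-0.2782  0.0081]
 [-0.0018 -0.2572]
 [ 0.1596  0.1038]
 [ 0.1204  0.1453]]
[ 0.4895 -0.3116] 40.94174133207941 [0.02   0.0142] 39.862628840503184
[[-0.0302 -0.0262]
 [ 0.0302  0.0262]]
```

```bash
python3 -m jog '{"offset":[[0.0242,0.0014,0],[0,0,-0.04],[0,0,-0.04],[0,0,-0.04],[0,0,-0.04],[0,0,-0.02],[0,0,-0.02],[0,0,-0.011],[0,0,-0.01],[0,0,0],[0,0,0],[0,0,0]],"yaw":[0.9,0,0,0,0,0,0,0,0,0,0,0],"jaw":[0,0,0,0,0,0,0,0,0,0,0,0]}'
```

```text
clock: 3.83
position: [0.4906, -0.3115, 0.0116]
ee_rot: [0.937, 0.349, 0.001, 0.001]
ft_force: [0.5, 0.0, 0.0]
grip_width: 1.002
grasp_force: 0.0
```

```bash
python3 -m jog '{"offset":[[0,0,0],[0,0,0],[0,0,0],[0,0,0],[0,0,0],[0,0,0],[0,0,0],[0,0,0],[0,0,0],[0,0,0]],"yaw":[0,0,0,0,0,0,0,0,0,0],"jaw":[0.2,0.3,0.4,0.5,0.6,0.6,0.6,0.6,0.6,0.6]}' 60
```

```text
clock: 4.67
position: [0.4903, -0.3112, 0.0113]
ee_rot: [0.937, 0.349, 0.0, 0.001]
ft_force: [-2.0, 1.0, 5.7]
grip_width: 0.628
grasp_force: 65.1
```

```bash
python3 -m jog '{"offset":[[0,0,0.01],[0,0,0.03],[0,0,0.038],[0,0,0.038],[0,0,0.038],[0,0,0.034],[-0.0015,0.033,0],[-0.0015,0.033,0],[-0.0015,0.033,0],[-0.0015,0.033,0],[-0.0015,0.033,0],[-0.0015,0.033,0],[-0.0015,0.033,0],[-0.0015,0.033,0],[-0.0015,0.033,0],[-0.0015,0.033,0],[0,0,0],[0,0,0],[0,0,0],[0,0,0]],"yaw":[0,0,0,0,0,0,-2.5,-2.5,-2.5,-2.5,-2.5,-2.5,-2.5,-2.5,-2.5,-2.5,0,0,0,0],"jaw":[0.6,0.6,0.6,0.6,0.6,0.6,0.6,0.6,0.6,0.6,0.6,0.6,0.6,0.6,0.6,0.6,0.6,0.6,0.6,0.6]}'
python3 - <<'E'
from h import *
np.set_printoptions(precision=4,suppress=True)
o,p,T=look('w2.png',['base','seat','nest_tap0'])
E
```

```text
clock: 6.33
position: [0.4746, 0.0179, 0.1983]
ee_rot: [0.99, 0.138, -0.0, 0.0]
ft_force: [0.7, 0.2, -3.9]
grip_width: 0.623
grasp_force: 65.2
base 0.93 [ 0.5647  0.0383 -0.0004] [283.  93.]
seat 0.91 [0.5625 0.0438 0.0222] [277.  93.]
nest_tap0 0.66 [0.5221 0.0142 0.2224] [319. 190.]
nest_tap0 0.56 [0.5088 0.0431 0.2273] [236. 206.]
```

View pics/w2.png

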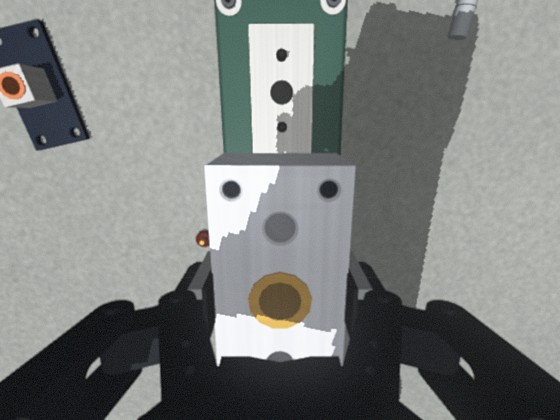

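Wrist view: nest held squarely, taps at (232,189) and (329,188), its front dowel hole at (280,228). The base's dowels show at (282,54) and (282,127), with the pad bore at (281,92). Measuring both.

```bash
python3 - <<'E'
from h import *
np.set_printoptions(precision=4,suppress=True)
o=manip.get_obs();p=manip.camera('wrist');T=pose(p,o)
ztop=o['position'][2]-.0113+.04
uv=[dark(p,(232,189),11),dark(p,(329,189),11),dark(p,(280,228),20)]
W=ray(p,uv,ztop,T);c,th,e=rigid([TAP[0],TAP[1],DOW[0]],W);print('nest',np.array(uv),c,th,toolxy(o,c),e*1e3)
c,th,e=rigid(TAP[:2],W[:2]);print('nest taps only',c,th,toolxy(o,c))
print('tool yaw',np.degrees(2*np.arctan2(o['ee_rot'][1],o['ee_rot'][0])))
uv=[dark(p,(282,54),8),dark(p,(282,127),8),dark(p,(281,92),15)];print(np.array(uv))
W=np.r_[ray(p,uv[:2],.030,T),ray(p,uv[2:],.022,T)]
c,th,e=rigid(DOW,W[:2]);print('dowels',c,th,toolxy(o,c),np.linalg.norm(W[0]-W[1]),'bore',W[2],toolxy(o,W[2,:2]))
for n in('top','side'):
    q=manip.camera(n);Tq=pose(q)
    print(n,[np.round(r['at'],4) for r in manip.tip_of(q,'base')],[np.round(r['at'],4) for r in manip.tip_of(q,'seat')],[np.round(r['at'],4) for r in manip.tip_of(q,'nest_tap0')])
o_=p['frame'][20:150,210:350];cv2.imwrite('pics/z2.png',cv2.resize(o_,None,fx=4,fy=4,interpolation=cv2.INTER_CUBIC)[:,:,::-1])
E
```

```text
nest [[230.8722 188.9685]
 [328.3695 188.9463]
 [279.9306 227.5018]] [0.4752 0.017 ] 15.92006808985762 [0.     0.0014] [[ 0.0516 -0.0962]
 [-0.074   0.1546]
 [ 0.0224 -0.0584]]
nest taps only [0.4752 0.0171] 15.836779367320066 [0.     0.0013]
tool yaw 15.810345484628488
[[281.6426  55.0995]
 [282.0494 126.7666]
 [281.7381  92.29  ]]
dowels [0.5639 0.04  ] 16.295144313769498 [0.0917 0.0033] 0.06146295807387297 bore [0.5642 0.0402 0.022 ] [0.092  0.0033]
top [array([0.4706, 0.5115, 0.0021]), array([ 0.563 ,  0.0418, -0.0053]), array([0.5286, 0.3082, 0.0008]), array([ 0.39  ,  0.0839, -0.0001]), array([ 0.7372, -0.0924,  0.007 ])] [array([0.4684, 0.5088, 0.0221]), array([0.5627, 0.0372, 0.0243])] []
side [array([ 0.5601,  0.0383, -0.0009]), array([0.4985, 0.271 , 0.0003])] [array([0.472, 0.509, 0.022]), array([0.5611, 0.0413, 0.0204])] [array([0.4291, 0.0267, 0.2251]), array([ 0.4333, -0.0057,  0.2258]), array([0.5237, 0.0175, 0.2263]), array([0.5122, 0.0472, 0.228 ]), array([0.5467, 0.2773, 0.003 ])]
```

View pics/z2.png

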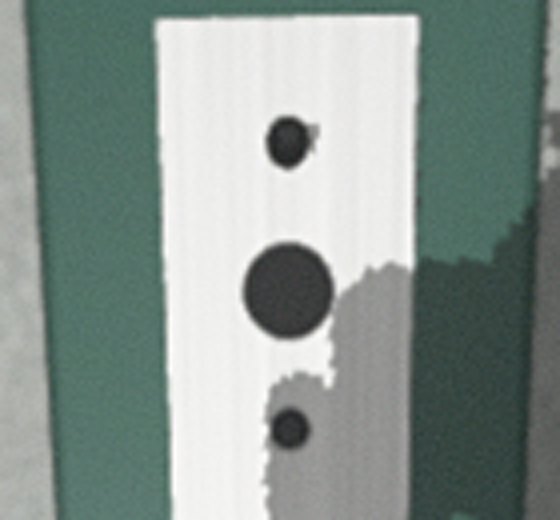

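The dowels, bore and pad are clear. Turning the tool about the bore will reveal the camera's bias, which matters for the fit.

```bash
python3 -m jog '{"offset":[[0.0024,0.0086,0],[0.0024,0.0086,0],[0.0024,0.0086,0],[0.0024,0.0086,0],[0.0024,0.0086,0],[0.0024,0.0086,0],[0.0024,0.0086,0],[0.0024,0.0086,0],[0.0024,0.0086,0],[0.0024,0.0086,0],[0,0,0],[0,0,0],[0,0,0],[0,0,0]],"yaw":[-6,-6,-6,-6,-6,-6,-6,-6,-6,-6,0,0,0,0],"jaw":[0.6,0.6,0.6,0.6,0.6,0.6,0.6,0.6,0.6,0.6,0.6,0.6,0.6,0.6]}'
python3 - <<'E'
from h import *
np.set_printoptions(precision=4,suppress=True)
o=manip.get_obs();p=manip.camera('wrist');T=pose(p,o);save(p,'w3.png')
g=proj(p,[.5642,.0402,.022],T)[0];b=dark(p,g,15);q=ray(p,[b],.022,T)[0];print(g,b,q)
print('tool z tilt',R.from_quat(o['ee_rot']).apply([0,0,1]),o['position'])
y0=np.radians(15.81);y1=2*np.arctan2(o['ee_rot'][1],o['ee_rot'][0]);print(np.degrees(y1))
# meas_i = true + A_i b, tool axes x=(c,s), y=(s,-c)
A=lambda t:np.array([[np.cos(t),np.sin(t)],[np.sin(t),-np.cos(t)]])
m0=np.array([.5642,.0402]);m1=q[:2]
bias=np.linalg.solve(A(y0)-A(y1),m0-m1);print('bias',bias,'true',m0-A(y0)@bias)
for d in((.031,0),(-.031,0)):
    t=np.radians(16.3);w=m0+np.array([np.cos(t),np.sin(t)])*d[0];r=ray(p,[dark(p,proj(p,[*w,.03],T)[0],8)],.03,T)[0];print('dowel',r,r[:2]-w)
E
```

```text
clock: 8.15
position: [0.4963, 0.096, 0.195]
ee_rot: [0.943, -0.333, -0.002, 0.004]
ft_force: [0.0, 0.1, -3.6]
grip_width: 0.617
grasp_force: 65.3
[279.2186  96.9882] [279.3568  96.9129] [0.5642 0.0401 0.022 ]
tool z tilt [-0.0063 -0.0055 -1.    ] [0.4963 0.096  0.195 ]
-38.89582312709036
bias [0.0002 0.    ] true [0.564  0.0402]
dowel [0.5934 0.0489 0.03  ] [-0.0006  0.    ]
dowel [0.5345 0.0315 0.03  ] [ 0.0001 -0.    ]
```

```bash
python3 -m jog '{"offset":[[0.0085,-0.0069,0],[0.0085,-0.0069,0],[0.0085,-0.0069,0],[0.0085,-0.0069,0],[0.0085,-0.0069,0],[0.0085,-0.0069,0],[0.0085,-0.0069,0],[0.0085,-0.0069,0],[0,0,-0.025],[0,0,-0.025],[0,0,-0.025],[0,0,-0.025],[0,0,-0.02],[0,0,0],[0,0,0],[0,0,0]],"yaw":[6.9,6.9,6.9,6.9,6.9,6.9,6.9,6.9,0,0,0,0,0,0,0,0],"jaw":[0.6,0.6,0.6,0.6,0.6,0.6,0.6,0.6,0.6,0.6,0.6,0.6,0.6,0.6,0.6,0.6]}'
python3 - <<'E'
from h import *
o=manip.get_obs();print(np.round(o['position'],4),np.degrees(2*np.arctan2(o['ee_rot'][1],o['ee_rot'][0])),R.from_quat(o['ee_rot']).apply([0,0,1]).round(4),o['ft_force'],o['torque'])
E
```

```text
clock: 9.53
position: [0.5652, 0.0409, 0.0763]
ee_rot: [0.99, 0.141, 0.001, 0.004]
ft_force: [0.1, -0.3, -3.9]
grip_width: 0.621
grasp_force: 65.1
[0.5652 0.0409 0.0763] 16.254420005794127 [ 0.0026 -0.008  -1.    ] [ 0.06355496 -0.34514267 -3.92295486] [ 0.02624231 -0.01974837 -0.0310163 ]
```

```bash
python3 -m jog '{"offset":[[-0.0006,-0.0002,-0.005],[0,0,-0.005],[0,0,-0.005],[0,0,0],[0,0,0],[0,0,0],[0,0,0]],"yaw":[0,0,0,0,0,0,0],"jaw":[0.6,0.6,0.6,0.6,0.6,0.6,0.6]}'
python3 - <<'E'
from h import *
o=manip.get_obs();print(np.round(o['position'],4),np.degrees(2*np.arctan2(o['ee_rot'][1],o['ee_rot'][0])),R.from_quat(o['ee_rot']).apply([0,0,1]).round(4),o['ft_force'],o['torque'])
np.set_printoptions(precision=4,suppress=True)
p=manip.camera('wrist');T=pose(p,o)
uv=[dark(p,(232,189),11),dark(p,(329,189),11),dark(p,(280,228),20)];print(np.array(uv))
s=manip.camera('side');f=s['frame'];u,v=proj(s,[.564,.04,.05],pose(s))[0].astype(int);print(u,v)
w=manip.camera('wrist')['frame']
cv2.imwrite('pics/s4.png',cv2.resize(f[v-50:v+50,u-66:u+67],(798,600),interpolation=cv2.INTER_CUBIC)[:,:,::-1])
E
```

```text
clock: 10.12
position: [0.5638, 0.0411, 0.06]
ee_rot: [0.99, 0.142, -0.0, 0.004]
ft_force: [0.4, 0.0, -4.2]
grip_width: 0.624
grasp_force: 65.2
[0.5638 0.0411 0.06  ] 16.30437187844512 [ 0.0012 -0.0085 -1.    ] [ 0.37301387  0.03024773 -4.21143391] [-0.03367431 -0.02534029  0.03272689]
[[230.7898 189.0983]
 [328.3917 189.0137]
 [280.1445 227.6664]]
298 210
```

View pics/s4.png

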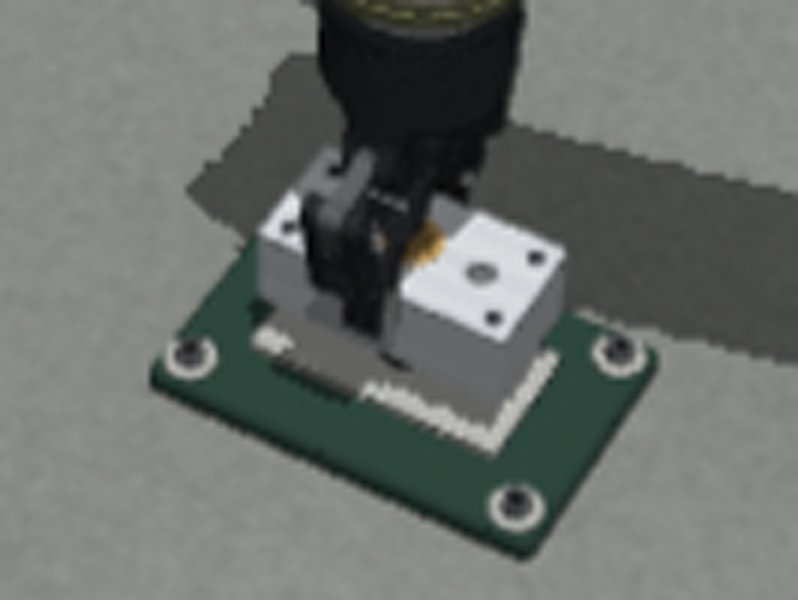

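The nest is over the pad, aligned with it and just clear of the dowels. Now a slow descent, watching the force.

```bash
python3 -m jog '{"offset":[[0.0005,-0.0003,-0.003],[0,0,-0.003],[0,0,-0.003],[0,0,-0.003],[0,0,-0.002],[0,0,0],[0,0,0],[0,0,0]],"yaw":[0,0,0,0,0,0,0,0],"jaw":[0.6,0.6,0.6,0.6,0.6,0.6,0.6,0.6]}'
python3 - <<'E'
from h import *
o=manip.get_obs();print(np.round(o['position'],4),np.degrees(2*np.arctan2(o['ee_rot'][1],o['ee_rot'][0])),R.from_quat(o['ee_rot']).apply([0,0,1]).round(4),o['ft_force'],o['torque'])
E
```

```text
clock: 10.93
position: [0.5642, 0.0407, 0.0459]
ee_rot: [0.99, 0.142, -0.0, 0.004]
ft_force: [0.2, -0.5, -4.9]
grip_width: 0.618
grasp_force: 65.2
[0.5642 0.0407 0.0459] 16.298312929012866 [ 9.0e-04 -8.5e-03 -1.0e+00] [ 0.19393032 -0.54916672 -4.85920491] [-0.01106408 -0.06189245 -0.06189388]
```

```bash
python3 -m jog '{"offset":[[0,0,-0.002],[0,0,-0.002],[0,0,-0.001],[0,0,0],[0,0,0]],"yaw":[0,0,0,0,0],"jaw":[0.6,0.6,0.6,0.6,0.6]}'; python3 -c "
from workcell import manip;o=manip.get_obs();print(o['position'],o['ft_force'],o['torque'])"
```

```text
clock: 11.35
position: [0.5641, 0.0407, 0.0407]
ee_rot: [0.99, 0.142, -0.0, 0.004]
ft_force: [0.1, 0.5, -4.0]
grip_width: 0.62
grasp_force: 65.2
[0.56407005 0.04065649 0.04069186] [ 0.07503161  0.45535316 -4.00383271] [-0.0069374  -0.02270143 -0.03082028]
```

```bash
python3 -m jog '{"offset":[[0,0,-0.002],[0,0,-0.001],[0,0,0],[0,0,0]],"yaw":[0,0,0,0],"jaw":[0.6,0.6,0.6,0.6]}'; python3 -c "
from workcell import manip;o=manip.get_obs();print(o['position'],o['ft_force'],o['torque'])"
```

```text
clock: 11.68
position: [0.564, 0.0407, 0.0377]
ee_rot: [0.99, 0.142, -0.0, 0.004]
ft_force: [0.6, -0.0, -3.5]
grip_width: 0.618
grasp_force: 65.2
[0.56404559 0.04065353 0.03767534] [ 0.59731216 -0.04469117 -3.48473992] [0.04375768 0.03583898 0.00816619]
```

```bash
python3 -m jog '{"offset":[[0,0,-0.0015],[0,0,-0.0015],[0,0,-0.0007],[0,0,0],[0,0,0]],"yaw":[0,0,0,0,0],"jaw":[0.6,0.6,0.6,0.6,0.6]}'
```

```text
clock: 12.1
position: [0.5641, 0.0407, 0.034]
ee_rot: [0.99, 0.142, -0.0, 0.004]
ft_force: [-0.5, 0.2, -4.0]
grip_width: 0.622
grasp_force: 65.2
```

```bash
python3 -m jog '{"offset":[[0,0,-0.0005],[0,0,-0.0005],[0,0,0],[0,0,0]],"yaw":[0,0,0,0],"jaw":[0.6,0.6,0.6,0.6]}'
```

```text
clock: 12.43
position: [0.5642, 0.0407, 0.0335]
ee_rot: [0.99, 0.142, -0.0, 0.004]
ft_force: [-4.1, -1.0, 4.3]
grip_width: 0.616
grasp_force: 66.1
```

Bottomed out at the expected height with light contact. Press 0.3 mm more, release, and rise straight up.

```bash
python3 -m jog '{"offset":[[0,0,-0.0003],[0,0,0],[0,0,0],[0,0,0],[0,0,0],[0,0,0],[0,0,0],[0,0,0]],"yaw":[0,0,0,0,0,0,0,0],"jaw":[0.6,0.55,0.5,0.4,0.2,0.1,0,0]}' 40
python3 -m jog '{"offset":[[0,0,0.01],[0,0,0.02],[0,0,0.035],[0,0,0.035],[-0.02,-0.006,0.035],[-0.02,-0.006,0.035],[-0.02,-0.006,0],[0,0,0],[0,0,0],[0,0,0]],"yaw":[0,0,0,0,0,0,0,0,0,0],"jaw":[0,0,0,0,0,0,0,0,0,0]}'
python3 - <<'E'
from h import *
np.set_printoptions(precision=4,suppress=True)
o,p,T=look('w5.png',['nest','nest_tap0','flange'])
c=np.array([.564,.0402]);t=np.radians(16.3);Q=np.array([[np.cos(t),-np.sin(t)],[np.sin(t),np.cos(t)]])
print(proj(p,np.c_[c+np.array(TAP+DOW)@Q.T,[.062]*6],T))
E
```

```text
clock: 13.1
position: [0.5644, 0.0407, 0.0328]
ee_rot: [0.99, 0.142, 0.0, 0.004]
ft_force: [0.5, -0.2, -0.0]
grip_width: 0.998
grasp_force: 0.0
clock: 13.93
position: [0.5043, 0.0227, 0.203]
ee_rot: [0.99, 0.142, -0.0, 0.004]
ft_force: [-0.1, -0.4, -0.1]
grip_width: 1.0
grasp_force: 0.0
nest 0.93 [0.5588 0.0381 0.0212] [277. 131.]
nest 0.21 [0.5129 0.046  0.064 ] [255. 181.]
nest_tap0 0.9 [0.596  0.0669 0.0595] [257.  79.]
nest_tap0 0.75 [0.5127 0.0447 0.0617] [256. 181.]
nest_tap0 0.68 [0.5232 0.0145 0.0625] [291. 179.]
nest_tap0 0.59 [0.6112 0.0367 0.057 ] [296.  71.]
flange 0.67 [ 0.5001  0.2663 -0.0017] [ 49. 121.]
[[254.5254  68.0145]
 [298.5073  68.0861]
 [256.857  178.8934]
 [296.7092 178.835 ]
 [276.5783  87.7257]
 [276.7559 162.2608]]
```

View pics/w5.png

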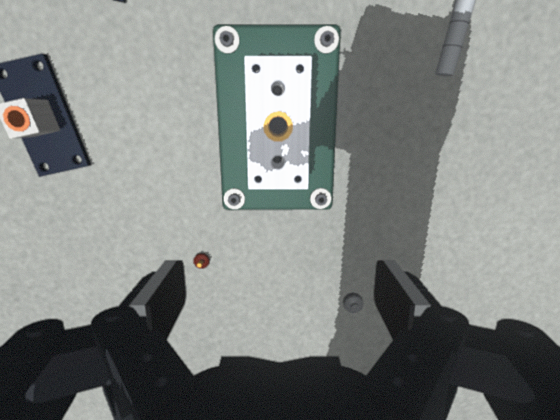

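The nest sits flat and square on the pad between the bolt heads, taps at (257,68), (300,68), (258,179) and (298,179). I'll measure it exactly, then move to the flange.

```bash
python3 - <<'E'
from h import *
np.set_printoptions(precision=4,suppress=True)
o=manip.get_obs();p=manip.camera('wrist');T=pose(p,o)
uv=[dark(p,q,5) for q in[(257,69),(300,69),(258,179),(298,179)]]+[dark(p,(278,89),9),dark(p,(278,162),9)]
print(np.array(uv))
for z in(.058,.060,.062,.064):
    W=ray(p,uv,z,T)
    for m,w in((TAP,W[:4]),):
        c,th,e=rigid(m,w);print(z,c,th,np.abs(e).max()*1e3,np.linalg.norm(W[0]-W[2]),np.linalg.norm(W[1]-W[3]),np.linalg.norm(W[0]-W[1]))
E
python3 -m jog '{"offset":[[-0.0069,0.0319,0],[-0.0069,0.0319,0],[-0.0069,0.0319,0],[-0.0069,0.0319,0],[-0.0069,0.0319,0],[-0.0069,0.0319,0],[-0.0069,0.0319,0],[0,0,0],[0,0,0],[0,0,0],[0,0,0]],"yaw":[1.6,1.6,1.6,1.6,1.6,1.6,1.6,0,0,0,0],"jaw":[0,0,0,0,0,0,0,0,0,0,0]}'
python3 - <<'E'
from h import *
np.set_printoptions(precision=4,suppress=True)
o,p,T=look('w6.png',['flange','flange_hole0'])
E
```

```text
[[255.8891  67.2954]
 [300.3428  67.5398]
 [258.1002 178.6139]
 [298.0287 178.6251]
 [277.1766  88.6693]
 [277.6051 160.2061]]
0.058 [0.5643 0.0395] 16.22349443349442 0.6891074639895356 0.09332855889295187 0.09324783800762453 0.036768609994443674
0.06 [0.5644 0.0395] 16.223494433494384 0.3510329572198878 0.09267772718504107 0.09259756921113427 0.03651220212182623
0.062 [0.5644 0.0395] 16.223494433494402 0.1369445099454053 0.09202689547713017 0.09194730041464401 0.03625579424920887
0.064 [0.5645 0.0396] 16.223494433494405 0.35698575427400847 0.09137606376921946 0.09129703161815375 0.03599938637659145
clock: 15.1
position: [0.4564, 0.2447, 0.2025]
ee_rot: [0.972, 0.237, -0.0, 0.005]
ft_force: [0.5, -0.0, 1.0]
grip_width: 0.998
grasp_force: 0.0
flange 0.77 [0.4998 0.2653 0.0019] [278. 138.]
flange 0.74 [0.6438 0.2485 0.0004] [364.   7.]
flange_hole0 0.92 [ 0.4712  0.2326 -0.0025] [292. 175.]
flange_hole0 0.85 [ 0.5501  0.2789 -0.0018] [289.  86.]
flange_hole0 0.85 [0.6292 0.2154 0.0026] [386.  40.]
flange_hole0 0.78 [ 0.6269  0.2848 -0.0022] [321.   6.]
flange_hole0 0.72 [ 0.3884  0.0874 -0.0003] [366. 289.]
flange_hole0 0.71 [0.5332 0.3099 0.0015] [254.  86.]
flange_hole0 0.7 [ 0.4489  0.264  -0.0012] [258. 180.]
flange_hole0 0.58 [0.6592 0.2182 0.0015] [400.   6.]
```

View pics/w6.png

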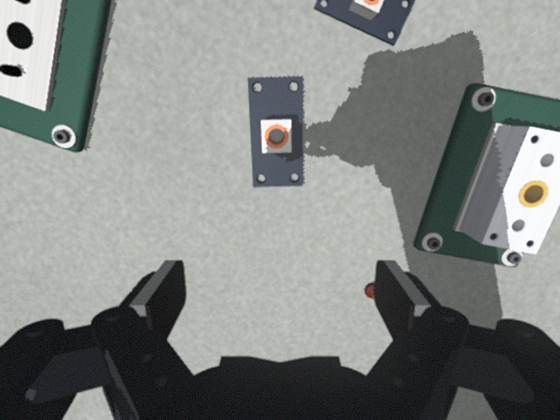

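The target flange is central, with holes at (258,87), (293,86), (261,178) and (294,177) and its boss at (276,136).

```bash
python3 - <<'E'
from h import *
np.set_printoptions(precision=4,suppress=True)
o=manip.get_obs();p=manip.camera('wrist');T=pose(p,o)
uv=[dark(p,q,5,-1) for q in[(258,87),(293,86),(261,178),(294,177)]]
print(np.array(uv),np.round(o['position'],4),np.degrees(2*np.arctan2(o['ee_rot'][1],o['ee_rot'][0])),R.from_quat(o['ee_rot']).apply([0,0,1]).round(4))
for z in(.004,.007):
    W=ray(p,uv,z,T);c,th,e=rigid(TAP,W);print(z,c,th,toolxy(o,c),e*1e3)
m=manip.masks_of(p,'flange')
for r in m:
    c=np.argwhere(r['region'])[:,::-1].astype(float);print(len(c),cv2.minAreaRect(ray(p,c,.007,T)[:,:2].astype(np.float32)))
hsv=cv2.cvtColor(p['frame'],cv2.COLOR_RGB2HSV);q=ray(p,[(263,120),(292,120),(262,152),(292,152)],.037,T);print(q)
E
```

```text
[[258.0634  86.9641]
 [293.7221  85.9831]
 [261.6426 177.4731]
 [294.5098 176.4654]] [0.4563 0.2449 0.2027] 27.38573762964328 [ 0.0024 -0.0086 -1.    ]
0.004 [0.503  0.2685] 28.72841825673776 [0.0523 0.0006] [[-0.064  -0.2349]
 [-0.0961  0.0713]
 [ 0.0558 -0.1039]
 [ 0.1043  0.2674]]
0.007 [0.5032 0.2685] 28.728418256737775 [0.0525 0.0006] [[-0.3418 -0.5658]
 [-0.5258  0.0151]
 [ 0.4858 -0.0474]
 [ 0.3818  0.5981]]
2590 ((0.6299874782562256, 0.24321630597114563), (0.03706536442041397, 0.0910736471414566), 26.96318817138672)
5445 ((0.502517819404602, 0.26890844106674194), (0.11144061386585236, 0.054832447320222855), 28.273942947387695)
9567 ((0.5686149001121521, 0.00823134183883667), (0.132566899061203, 0.09755344688892365), 16.397239685058594)
[[0.5097 0.2866 0.037 ]
 [0.5221 0.2626 0.037 ]
 [0.4828 0.2743 0.037 ]
 [0.496  0.2488 0.037 ]]
```

```bash
python3 -m jog '{"offset":[[0.0234,0.0118,0],[0.0234,0.0118,0],[0,0,-0.035],[0,0,-0.035],[0,0,-0.035],[0,0,-0.035],[0,0,-0.02],[0,0,-0.016],[0,0,-0.01],[0,0,-0.005],[0,0,0],[0,0,0],[0,0,0]],"yaw":[1.3,0,0,0,0,0,0,0,0,0,0,0,0],"jaw":[0,0,0,0,0,0,0,0,0,0,0,0,0]}'
```

```text
clock: 16.43
position: [0.5034, 0.27, 0.013]
ee_rot: [0.969, 0.249, 0.001, 0.004]
ft_force: [0.4, 0.2, 0.0]
grip_width: 0.995
grasp_force: 0.0
```

```bash
python3 -m jog '{"offset":[[0,0,0],[0,0,0],[0,0,0],[0,0,0],[0,0,0],[0,0,0],[0,0,0],[0,0,0],[0,0,0],[0,0,0],[0,0,0],[0,0,0]],"yaw":[0,0,0,0,0,0,0,0,0,0,0,0],"jaw":[0.2,0.3,0.4,0.5,0.55,0.6,0.65,0.7,0.8,0.9,0.9,0.9]}' 70
python3 - <<'E'
from h import *
o=manip.get_obs();print(np.round(o['position'],4),np.degrees(2*np.arctan2(o['ee_rot'][1],o['ee_rot'][0])),R.from_quat(o['ee_rot']).apply([0,0,1]).round(4),o['ft_force'])
E
```

```text
clock: 17.43
position: [0.5026, 0.2699, 0.0121]
ee_rot: [0.969, 0.249, 0.0, 0.004]
ft_force: [-1.5, -0.5, 5.9]
grip_width: 0.311
grasp_force: 69.1
[0.5026 0.2699 0.0121] 28.805943294474897 [ 0.0027 -0.0078 -1.    ] [-1.46353583 -0.54038846  5.93152701]
```

```bash
python3 -m jog '{"offset":[[0,0,0.01],[0,0,0.03],[0,0,0.035],[0,0,0.035],[0,0,0.03],[-0.003,-0.0317,0],[-0.003,-0.0317,0],[-0.003,-0.0317,0],[-0.003,-0.0317,0],[-0.003,-0.0317,0],[-0.003,-0.0317,0],[-0.003,-0.0317,0],[-0.003,-0.0317,0],[0,0,0],[0,0,0],[0,0,0],[0,0,0]],"yaw":[0,0,0,0,0,-1.56,-1.56,-1.56,-1.56,-1.56,-1.56,-1.56,-1.56,0,0,0,0],"jaw":[0.9,0.9,0.9,0.9,0.9,0.9,0.9,0.9,0.9,0.9,0.9,0.9,0.9,0.9,0.9,0.9,0.9]}'
python3 - <<'E'
from h import *
np.set_printoptions(precision=4,suppress=True)
o,p,T=look('w7.png',['flange_hole0','nest_tap0'])
print(np.round(o['position'],4),np.degrees(2*np.arctan2(o['ee_rot'][1],o['ee_rot'][0])),R.from_quat(o['ee_rot']).apply([0,0,1]).round(4),o['torque'])
E
```

```text
clock: 18.85
position: [0.4785, 0.0172, 0.1518]
ee_rot: [0.99, 0.143, -0.0, 0.004]
ft_force: [0.1, -0.6, -3.3]
grip_width: 0.313
grasp_force: 70.1
flange_hole0 0.8 [0.4264 0.0244 0.1392] [239. 333.]
flange_hole0 0.8 [0.5279 0.0135 0.1371] [312. 169.]
flange_hole0 0.68 [ 0.4402 -0.0166  0.1381] [315. 329.]
nest_tap0 0.92 [0.5251 0.0171 0.0618] [295. 154.]
nest_tap0 0.89 [0.6104 0.0393 0.0584] [301.  17.]
nest_tap0 0.74 [ 0.44   -0.0126  0.1415] [309. 332.]
nest_tap0 0.66 [0.5989 0.0689 0.0622] [252.  20.]
[0.4785 0.0172 0.1518] 16.432289408186872 [ 0.0006 -0.0082 -1.    ] [-0.0065 -0.003   0.0636]
```

View pics/w7.png

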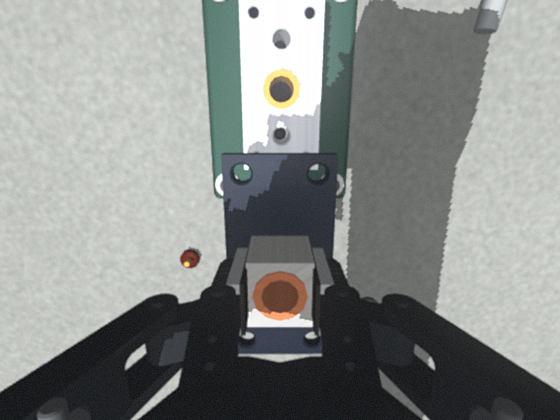

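The held flange's front holes are at (242,173) and (318,172), its front edge at row 153, and the nest ahead has taps at (254,12) and (309,12). Measuring the flange's offset in the hand from the holes and side edges.

```bash
cat > m.py <<'E'
from h import *
np.set_printoptions(precision=4,suppress=True)
def plate(prt=True):
    o=manip.get_obs();p=manip.camera('wrist');T=pose(p,o)
    zt=o['position'][2]-.0121+.007
    f=p['frame'].astype(int);r,g,b=f[...,0],f[...,1],f[...,2]
    m=((b-r>5)&(b<105)).astype(np.uint8)
    n,l,s,c=cv2.connectedComponentsWithStats(1-m[150:200,222:338],connectivity=4)
    H=[(s[i,4],c[i]+[222,150],s[i,:4]) for i in range(1,n) if 100<s[i,4]<700 and s[i,0]>2 and s[i,0]+s[i,2]<114]
    for h in H: print('hole',h)
    L=[];Rr=[];F=[]
    for v in range(185,232,3):
        u=np.where(m[v,200:360])[0]+200
        L.append((u.min()-.5,v));Rr.append((u.max()+.5,v))
    for u in range(255,305,3):
        F.append((u,np.where(m[140:200,u])[0].min()+139.5))
    tw=lambda q,z:np.array([toolxy(o,w[:2]) for w in ray(p,q,z,T)])
    a,b_,fr=tw(L,zt),tw(Rr,zt),tw(F,zt)
    la,lb=[np.polyfit(q[:,0],q[:,1],1) for q in(a,b_)];print('left',la,'right',lb,'centre y',(np.median(a[:,1])+np.median(b_[:,1]))/2,'width',np.median(b_[:,1])-np.median(a[:,1]))
    print('front x',np.median(fr[:,0]),np.median(tw(F,zt-.007)[:,0]))
    if H:
        q=[h[1] for h in H]
        for z in(zt,zt-.003):print('holes tool',tw(q,z))
    return o,p,T
E
python3 -c "
from m import *
plate()"
```

```text
left [-0.0573 -0.0243] right [0.1712 0.0241] centre y 0.0013525550033987727 width 0.0536650905913554
front x 0.05539753781696539 0.05458918757923349
```

```bash
python3 -m jog '{"offset":[[0.0215,0.0059,0],[0.0215,0.0059,0],[0.0215,0.0059,0],[0.0213,0.006,0],[0,0,-0.02],[0,0,-0.02],[0,0,-0.01],[0,0,0],[0,0,0],[0,0,0]],"yaw":[-0.2,0,0,0,0,0,0,0,0,0],"jaw":[0.9,0.9,0.9,0.9,0.9,0.9,0.9,0.9,0.9,0.9]}'
python3 - <<'E'
from m import *
o,p,T=plate()
print(np.round(o['position'],4),np.degrees(2*np.arctan2(o['ee_rot'][1],o['ee_rot'][0])),R.from_quat(o['ee_rot']).apply([0,0,1]).round(4),o['torque'])
E
```

```text
clock: 19.88
position: [0.565, 0.0398, 0.103]
ee_rot: [0.99, 0.14, 0.001, 0.004]
ft_force: [0.2, -0.8, -3.5]
grip_width: 0.315
grasp_force: 69.9
hole (np.int32(242), array([316.5207, 172.    ]), array([86, 13, 17, 18], dtype=int32))
left [ 1.431  -0.0638] right [0.0044 0.0369] centre y 0.005658859947532652 width 0.06266978016364172
front x 0.05494899318692521 0.05413056445386673
holes tool [[0.0463 0.0186]]
holes tool [[0.0458 0.019 ]]
[0.565  0.0398 0.103 ] 16.121007744267477 [ 0.0023 -0.0085 -1.    ] [-0.0085 -0.0069  0.0224]
```

```bash
python3 -m jog '{"offset":[[-0.0004,0.0009,0],[0,0,-0.005],[0,0,-0.005],[0,0,-0.003],[0,0,0],[0,0,0],[0,0,0],[0,0,0],[0,0,0],[0,0,0]],"yaw":[0.1,0,0,0,0,0,0,0,0,0],"jaw":[0.9,0.9,0.9,0.9,0.9,0.9,0.9,0.9,0.9,0.9]}'
python3 -c "
from h import *
o=manip.get_obs();print(np.round(o['position'],4),np.degrees(2*np.arctan2(o['ee_rot'][1],o['ee_rot'][0])),R.from_quat(o['ee_rot']).apply([0,0,1]).round(4),o['torque'])"
```

```text
clock: 20.77
position: [0.5641, 0.0406, 0.0889]
ee_rot: [0.99, 0.141, -0.0, 0.004]
ft_force: [1.5, -0.0, -3.5]
grip_width: 0.313
grasp_force: 69.9
[0.5641 0.0406 0.0889] 16.216196947604473 [ 0.001  -0.0086 -1.    ] [ 0.00675215 -0.00239254  0.01143595]
```

```bash
python3 -m jog '{"offset":[[0.0002,0.0003,-0.003],[0,0,-0.0018],[0,0,0],[0,0,0],[0,0,0],[0,0,0],[0,0,0],[0,0,0],[0,0,0],[0,0,0]],"yaw":[0,0,0,0,0,0,0,0,0,0],"jaw":[0.9,0.9,0.9,0.9,0.9,0.9,0.9,0.9,0.9,0.9]}'
python3 - <<'E'
from h import *
np.set_printoptions(precision=4,suppress=True)
for n in('wrist','side'):look('f_'+n+'.png',['flange_hole0','nest_tap0','nest','flange','cap','button','leadpipe_mid','lap_rod_mid'],n)
o=manip.get_obs();p=manip.camera('wrist');T=pose(p,o)
print(np.round(o['position'],4),np.degrees(2*np.arctan2(o['ee_rot'][1],o['ee_rot'][0])),R.from_quat(o['ee_rot']).apply([0,0,1]).round(4),np.abs(o['joint_velocities']).max())
# dark-in-hole check: hole contents around front holes (white nest with dark tap inside)
g=cv2.cvtColor(p['frame'],cv2.COLOR_RGB2GRAY)
for h in((242,173),(317,172)):print(g[h[1]-11:h[1]+12:2,h[0]-13:h[0]+14:2])
c=np.array([.5644,.0395]);t=np.radians(16.22);Q=np.array([[np.cos(t),-np.sin(t)],[np.sin(t),np.cos(t)]])
print('predicted taps',proj(p,np.c_[c+np.array(TAP[:2])@Q.T,[.062]*2],T),'hole bottoms',proj(p,np.c_[c+np.array(TAP[:2])@Q.T,[.072]*2],T),'tops',proj(p,np.c_[c+np.array(TAP[:2])@Q.T,[.079]*2],T))
E
```

```text
clock: 21.6
position: [0.5642, 0.0408, 0.084]
ee_rot: [0.99, 0.141, -0.0, 0.004]
ft_force: [-0.4, -0.0, -3.8]
grip_width: 0.313
grasp_force: 69.9
flange_hole0 0.98 [0.6328 0.2143 0.0033] [38. 42.]
flange_hole0 0.84 [0.6035 0.0708 0.0698] [241. 169.]
flange_hole0 0.78 [0.6133 0.0363 0.0678] [313. 169.]
flange_hole0 0.73 [0.5155 0.049  0.0713] [239. 328.]
flange_hole0 0.68 [0.5245 0.0096 0.0743] [311. 335.]
nest_tap0 0.89 [0.6091 0.0347 0.0571] [311. 174.]
nest_tap0 0.84 [0.5993 0.0671 0.0611] [248. 176.]
flange 0.93 [0.563  0.0383 0.071 ] [281. 259.]
button 0.52 [ 0.3896  0.0826 -0.0011] [176. 385.]
flange_hole0 0.92 [0.6071 0.035  0.0707] [288. 194.]
flange_hole0 0.87 [ 0.6627  0.216  -0.0008] [219. 238.]
flange_hole0 0.83 [ 0.6281  0.2853 -0.0018] [205. 263.]
flange_hole0 0.7 [ 0.6318  0.2143 -0.0031] [227. 246.]
flange_hole0 0.68 [0.6038 0.0735 0.0714] [278. 202.]
flange_hole0 0.66 [0.5191 0.0479 0.07  ] [310. 217.]
nest_tap0 0.94 [0.5167 0.0475 0.0614] [311. 220.]
nest_tap0 0.68 [0.6036 0.0692 0.0608] [279. 204.]
nest_tap0 0.64 [0.6135 0.0389 0.0603] [285. 196.]
nest 0.8 [0.5649 0
[... 1341 characters left out ...]
9  72]
 [ 77  70  64  42  37  46  45  45 103 194 180  51  66  70]
 [ 71  72  55  40  35  39  35  38 123 195 223  76  54  69]
 [ 74  64  73  66  36  36  40  77 174 215 220  78  38  71]
 [ 78  66 128 157 103  91 119 168 200 224 217  62  49  65]
 [ 68  59 138 210 185 186 195 212 227 228 172  35  43  66]
 [ 68  64  82 210 225 224 227 230 228 199  71  38  51  67]
 [ 69  70  49  84 180 211 219 208 146  69  41  48  63  69]
 [ 68  71  64  41  32  73  75  62  35  41  48  57  68  69]
 [ 72  70  73  62  51  45  45  46  49  49  61  69  69  70]]
predicted taps [[244.7753 167.4372]
 [314.1441 167.3569]] hole bottoms [[242.8073 170.7389]
 [316.4436 170.6472]] tops [[241.2787 173.3028]
 [318.2292 173.2017]]
```

The view down through both front holes shows the taps where the alignment predicts them, within about half a millimetre. The gap is 10 mm, the arm is still and the bystanders have not moved. Handing in.

```bash
python3 -c "
from workcell import manip
print(manip.hand_in())"
```

```text
the job is handed in; nothing more can be done
None
```

The nest is fully home on the dowels and released, and the arm is holding the flange still and level to about half a degree, 1 cm above it, with the two front holes within about 0.5 mm of their tapped holes; the rear two were not checked as closely. The job is handed in.

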